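# Hang the bench scraper by its pull-out tab on an S-hook

## Robot

A 6-joint arm with a two-finger parallel gripper is mounted at the origin on the work surface. World frame = base frame: x ahead of the robot, y to its left, z up, the work surface at z = 0. Lengths are in m, angles in rad, forces in N, time in s.
With the tool pointing down it reaches from about 0.275 to 0.975 m from the base axis. Payload 8.4 kg.
Tool frame: the origin (TCP) lies midway between the tips of the shut fingers; the grasp point (between the pads) lies 19 mm behind it; z points along the fingers, y is the line along which they close (so a half turn about z gives the same grasp; the last joint's range is limited). The gripper opens to 92 mm and grips with 3 to 60 N. Pads are 20 mm wide; open, the fingers measure 128 mm over their backs; the gripper's body (75 mm by 189 mm) begins 69 mm behind the grasp point.
Start: joints at [1.32, 0.353, 1.633, -0, 1.155, -0.002], TCP at [0.154, 0.606, 0.215] pointing down, gripper open.
Joint ranges: [-2.63, 2.63], [-0.92, 2.1], [0.06, 2.66], [-1.3, 4.44], [0, 2.69], [-3.02, 3.02]. Speed limits (rad/s): [2.22, 2.22, 2.79, 3.14, 3.14, 3.14].

## Interface

Orientations are given as a unit quaternion [x, y, z, w].
In Python, from rig import state, viewer, bot gives the robot as it stands.
- The arm moves only by the tool apply_moves, never from a script. Its argument "plan" is a list of rows, each an object with "slide": the shift along the tool's x, y, z in m, a list of three; "twist": the turn about the tool's z in rad. In form: [{"slide": [x, y, z], "twist": twist}, ...]. A call has exactly 8 rows; each row shifts and turns the commanded pose from where the row before left it, along the tool's axes as they then stand; what a row does not reach is not made up. A row lasts 1/10 s, in which the tool goes at most 50 mm and 8.59 degrees, less where a joint would pass 70% of its speed; a pose out of reach is approached as far as the arm can. A call with a gripper value outside its range is refused whole. "hand" is the gripper command: -1 is fully open, 1 is shut, values between are in proportion, set as the call begins (left out, the last holds). The fingers move at their own pace and stop on an object; "newtons" is the grip in N (left out, the last holds). Time passes only in rows, so rows that do not move let the fingers close, or fill a call up. It gives the time, the measured TCP pose, the force, the opening and the grip force at its end, in the units of the state.
- state(): the state, without advancing time (a new reading comes with each control period).
- viewer.camera(name): name is "side" or "top"; returns (picture, depth): 384x512x3 uint8, red, green, blue; 384x512 float32, m along the optical axis (not along the pixel's ray), 0 where there is no reading.
- viewer.camera_model(name): a dict with "vertical_fov" (degrees; the focal length in pixels is half the picture's height over the tangent of half this angle, whatever the lens; pixels are square), "cx", "cy" (the principal point, pixels), "k1" (the pictures are not rectified: a ray, as slopes to the right and down, at radius r is drawn at 1 + k1 r^2 times it, then the intrinsics apply), "rvec" (rotation vector, rad) and "tvec" (3), from world to camera coordinates, as OpenCV has them. Camera axes: x right, y down, z forward; pixel columns grow to the right and rows downward; lengths in m; the calibration is good to about 2 mm. A picture is of the moment at which its call begins. camera_model takes no time and is no camera call.
- bot.sign_off(): hands the job in; it is judged then, once.
Trained networks look in the newest picture that a camera, given by its name, has taken for a name from the list of things; names that differ only in an ending like _2 or _b are one class to them, and where a whole thing is asked for, a point or a joint stands for the part that bears it (a point fixed in the world has none). Each returns a list of dicts, best first, with "confidence" (0 to 1); they miss things now and then, are a little off and sometimes report something else, mostly with a low value. They report only what shows in the picture. A call takes as long as a camera call. They do not tell look-alikes from the thing itself.
- viewer.masks_of(camera, name): "pixels" (384x512 bool, what is visible of it) and "bbox" ([centre column, centre row, width, height] in pixels, round what is visible of it).
- viewer.place_of(camera, name): "uv" ([column, row] in pixels: a listed point, or the origin of a listed thing).
The state is a dict: "clock": time; "q": joint angles; "qvel": joint speeds; "effort": joint torques, N m; "tool_pos": TCP position; "eef_rot": TCP orientation; "force": force on the tool from outside, world axes, zero at the start; "ft_torque": the same for the moment, N m; "gripper_width": finger opening in m; "grasp_force": force on a finger pad.
Only numpy, scipy, OpenCV 4.12 (cv2) and the standard library are available. Lean on these libraries where they do the work, as an engineer would, in place of code of your own. Each camera call takes 0.05 s, during which the arm holds its last target. There are 200 camera calls.

## Task

Take the steel S-hook by its wooden grip out of its rest, feel its slanted lower end gently through the small hole in the bench scraper's sliding hanging tab, and lift the scraper with it out of the slotted block. Then hang the S-hook by its upper crook on the steel bar of the rail, between the posts, and let go so that the scraper hangs there quietly. Never push hard with the hook on the scraper (keep it under 12 N), touch the scraper with the hook only, and leave the scale, the basket and the tape roll where they are.

Things in the scene. Friction and masses are not known exactly. Their poses are not given: they have to be found in the camera images.
- hook_grip (a point): Centre of the wooden grip of the steel S-hook, which stands upright in its rest. Grip 22 (x) x 12 (y) x 48 (z) mm, pinched across y (12 mm) from straight above at its centre, with the upper crook standing between the fingers. Own axes as hook.
- hook_tip (a point): Centre of the round end (5 mm thick) of the S-hook's straight slanted lower wire, 22 mm ahead (+x) of and 34 mm below the grip's centre; the wire points 28.6 degrees upwards along +x. Push it through a hole along its own line, about 60 mm.
- hook_crook (a point): Point in the S-hook's upper crook, 28 mm behind (-x) and 38.5 mm above the grip's centre: the bar's axis lies here when the hook hangs. The crook opens downwards between the grip and its free end at x -50, z +19 mm, so the bar lies on the -x side of the grip.
- hook: S-hook, 70 g, 5 mm round wire in its x-z plane; origin at the grip's centre, z up, x away from the robot at the start. The lower wire runs from the grip back to x -43, z -52 mm, has its lowest bend at x -40 to -33, z -64 (the scraper settles there), then rises straight at 28.6 degrees to its free tip, see hook_tip. Whole hook from z -67 to +49 mm, x -53 to +25 mm.
- rest: Wooden rest of the S-hook, fixed, 88 x 60 mm, 48 mm high, origin under the grip, 10 mm ahead of its middle: two cheeks (outer faces 35.5 mm apart) with a 7.5 mm groove along x in which the lower wire stands; the grip's underside rests on the cheeks. Lift the hook straight up by 50 mm or more to clear it.
- scraper: Bench scraper, 120 to 200 g, upright in the block; origin at the middle of its lower edge, z up, y along its width, x across its thickness, away from the robot. Steel blade 80 mm wide, 60 high, 3 thick; above it a white plastic spine 86 mm wide, 14 thick, from 52 to 86 mm height, with a sliding hanging tab, see scraper_top.
- scraper_top (a point): Middle of the spine's top, where the steel tab (24 mm wide, 3 thick, in the plane x = 0) sticks out. The tab's round 11 mm hole lies on the middle line (y = 0), 10.5 mm below the tab's top edge. The tab slides up and down with stiff friction (9 N); how far it is out is not measured: the hole's centre is 12 to 42 mm above this point.
- block: Dark wooden block, fixed, 64 x 124 mm, 50 mm high, origin under its middle; its slot (along y, 4.5 mm wide, 45 mm deep) holds the scraper's blade loosely, so the scraper can lean a few mm at the top when pushed, and jams if it is drawn up while pulled sideways: settle the hook's lowest bend in the hole and draw straight up.
- rail: Hanging rail, fixed: wooden base 100 x 240 x 12 mm, two steel posts 16 mm thick, 280 mm high at y -110 and +110 mm, and between them a level steel bar of 10 mm diameter along y. Origin under the base's middle; x points away from the robot.
- bar_mid (a point): Middle of the bar's axis, 270 mm above the table; the bar runs along the rail's y.
- scale: White kitchen scale, bystander, loose, 150 x 190 mm, 43 mm high, origin under its middle.
- basket: Round bamboo basket, bystander, loose, 170 mm wide, 50 mm high, origin under its middle.
- tape: Roll of tape lying in the basket, bystander, loose, 70 mm wide, 28 mm high, origin under its middle.
Mind the look-alikes: they are no part of the job. Leave any red look-alike of the scraper alone.

How it is judged:
By the outcome, as a careful person would: the job done as asked, in the order asked, and still so for the second after the job is handed in, with the robot touching nothing.
It also fails if it takes over 72 s, if anything falls off the work surface, if the arm or the gripper's body presses on something with over 40 N, if the wrist force passes 120 N, or if a joint passes its speed limit or range.

## Working session

There is one attempt and no reset: what is moved stays moved. The work goes in short steps, Python scripts to look and compute and a tool call to move; the robot and the scene stay as the last step left them, time stands still between calls to the robot, and variables do not carry over. Pictures are saved under pics/ and viewed, at most 10 in all, crops included, and the job is handed in when it is done.

Besides the shell and the picture viewer there is one more tool, called by a JSON object that holds its "fn" and its "kwargs". apply_moves: Moves the arm, as the interface text tells. Its arguments: {"type":"object","properties":{"plan":{"type":"array"},"hand":{"type":"number"},"newtons":{"type":"number"}},"required":["plan"]}

```bash
ls; mkdir -p pics
cat > h.py <<'E'
import numpy as np, cv2
from rig import state, viewer, bot
def cam(n):
    m=viewer.camera_model(n); f=192/np.tan(np.radians(m["vertical_fov"])/2)
    R=cv2.Rodrigues(np.array(m["rvec"],float))[0]; t=np.array(m["tvec"],float).ravel()
    return m,f,R,t
def ray(n,uv):
    m,f,R,t=cam(n); d=np.array([(uv[0]-m["cx"])/f,(uv[1]-m["cy"])/f]); u=d.copy()
    for _ in range(20): u=d/(1+m["k1"]*(u@u))
    return -R.T@t, R.T@np.array([u[0],u[1],1.])   # origin, dir (depth-scaled)
def proj(n,P):
    m,f,R,t=cam(n); c=R@np.array(P,float)+t; s=c[:2]/c[2]; s=s*(1+m["k1"]*(s@s))
    return np.array([s[0]*f+m["cx"],s[1]*f+m["cy"]])
def at_z(n,uv,z):
    o,d=ray(n,uv); return o+d*(z-o[2])/d[2]
def at_d(n,uv,dep):
    o,d=ray(n,uv); return o+d*dep
def tri(n1,a,n2,b):
    o1,d1=ray(n1,a);o2,d2=ray(n2,b)
    s=np.linalg.lstsq(np.stack([d1,-d2],1),o2-o1,rcond=None)[0]
    p,q=o1+s[0]*d1,o2+s[1]*d2
    return (p+q)/2,np.linalg.norm(p-q)
E
python3 - <<'E'
from h import *
np.set_printoptions(precision=4,suppress=True)
for c in("side","top"):
    im,d=viewer.camera(c); cv2.imwrite(f"pics/{c}0.png",cv2.cvtColor(im,cv2.COLOR_RGB2BGR)); np.save(f"{c}_d.npy",d)
    m,f,R,t=cam(c); print(c,"pos",-R.T@t,"f",f,"axis",R[2])
for n in "hook_grip hook_tip hook_crook hook rest scraper scraper_top block rail bar_mid scale basket tape".split():
    r={c:viewer.place_of(c,n) for c in("side","top")}
    for c in r: print(n,c,[(np.round(x["uv"],1).tolist(),round(x["confidence"],2)) for x in r[c][:3]])
    if r["side"] and r["top"]: print("   ",*tri("side",r["side"][0]["uv"],"top",r["top"][0]["uv"]))
print(state())
E
```

```text
pics
side pos [0.3887 0.6892 0.8868] f 421.3324656605547 axis [ 0.2018 -0.6786 -0.7063]
top pos [0.42   0.0045 1.3446] f 405.8709600599533 axis [ 0.1588 -0.0015 -0.9873]
hook_grip side []
hook_grip top [([257.3, 249.6], 0.51)]
hook_tip side [([208.2, 190.8], 0.62), ([298.5, 250.8], 0.53)]
hook_tip top [([256.0, 242.1], 0.56)]
    [0.5577 0.0556 0.2623] 0.22034666634943462
hook_crook side [([323.8, 231.3], 0.57)]
hook_crook top [([257.0, 260.2], 0.56), ([153.6, 249.0], 0.3)]
    [0.408  0.0126 0.123 ] 0.001916856366405714
hook side [([182.9, 260.8], 0.58), ([189.6, 265.7], 0.54)]
hook top [([258.7, 248.6], 0.49)]
    [0.5764 0.0854 0.0822] 0.31184325234751276
rest side [([305.4, 257.7], 0.69)]
rest top [([257.0, 253.3], 0.68)]
    [0.4352 0.0132 0.0082] 0.0143084045496488
scraper side [([224.6, 342.6], 0.69)]
scraper top [([170.0, 217.2], 0.59)]
    [0.5587 0.2966 0.0184] 0.010966044779407784
scraper_top side [([220.8, 324.6], 0.57), ([266.5, 366.2], 0.54)]
scraper_top top [([150.5, 248.0], 0.62), ([167.5, 206.6], 0.48)]
    [0.4989 0.33   0.1826] 0.1018247919972227
block side [([330.
[... 590 characters left out ...]
221.0, 162.7], 0.66), ([257.5, 243.5], 0.42)]
    [0.7285 0.1243 0.0132] 0.008724367670711193
tape side [([186.5, 261.6], 0.78)]
tape top [([227.8, 162.9], 0.87)]
    [ 0.737   0.1039 -0.0069] 0.0015041189361921568
{'clock': 1.4, 'q': array([ 1.3196,  0.353 ,  1.6334,  0.    ,  1.1552, -0.0024]), 'qvel': array([ 0.0004, -0.001 ,  0.0006,  0.0034, -0.0003, -0.0002]), 'effort': array([  0.0003, -59.3776, -33.4562,   0.0699,   0.0161,  -0.0001]), 'tool_pos': array([0.1539, 0.6057, 0.2146]), 'eef_rot': array([ 0.1241,  0.9923, -0.    , -0.    ]), 'force': array([ 0.043 , -0.1393,  0.8488]), 'ft_torque': array([ 0.0206, -0.0071,  0.045 ]), 'grasp_force': 0.0, 'gripper_width': 0.09200709499706776}
```

Run:
```python
import cv2
a=cv2.imread("pics/side0.png");b=cv2.imread("pics/top0.png")
cv2.imwrite("pics/s2.png",cv2.resize(a,(768,576),interpolation=cv2.INTER_CUBIC))
cv2.imwrite("pics/t2.png",cv2.resize(b,(768,576),interpolation=cv2.INTER_CUBIC))
```

```text
(no output)
```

View pics/s2.png

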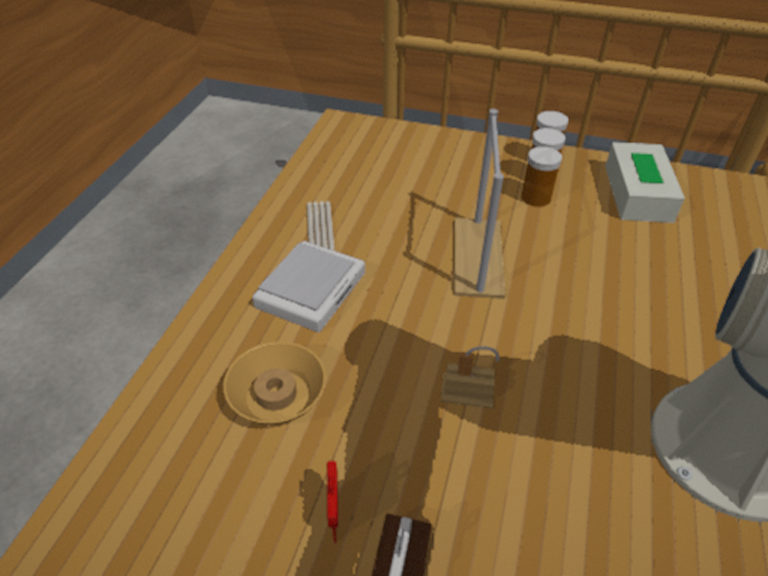

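View pics/t2.png

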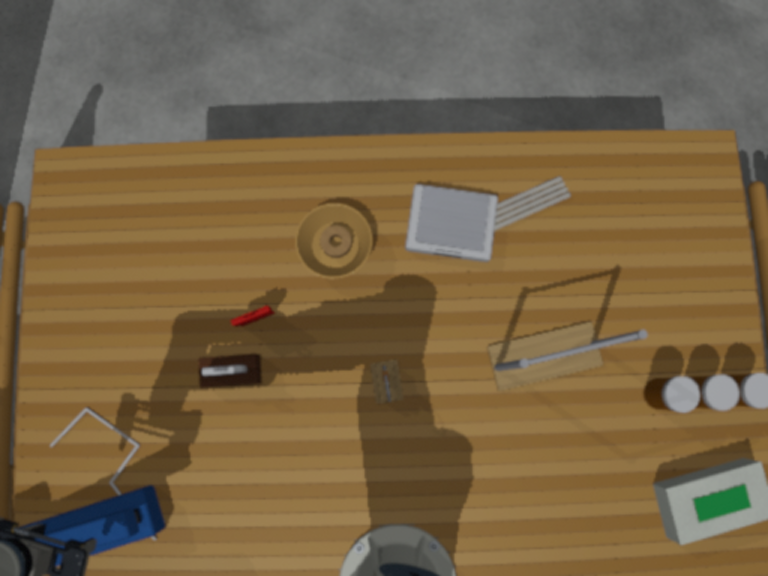

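The side view shows the rail at (490,210), the hook in its rest at (470,375), the red look-alike at (332,500) and the dark block with the real scraper at (405,545), cut off by the picture's edge. In the top view the same things are the scraper/block (228,370), rest (387,381) and rail (550,350). Next I'll zoom in and measure with depth.

```bash
cat > crop.py <<'E'
from h import *
def comp(out,items,s=6):
    # items: (cam image, u0,v0,w,h)
    t=[]
    for im,u,v,w,h in items:
        c=cv2.resize(im[v:v+h,u:u+w],(w*s,h*s),interpolation=cv2.INTER_CUBIC)
        for i in range(0,w,10): cv2.putText(c,str(u+i),(i*s,8),0,.3,(255,255,0),1); cv2.line(c,(i*s,10),(i*s,14),(255,255,0),1)
        for i in range(0,h,10): cv2.putText(c,str(v+i),(0,i*s+4),0,.3,(255,255,0),1)
        t.append(c)
    H=max(c.shape[0] for c in t); t=[cv2.copyMakeBorder(c,0,H-c.shape[0],0,4,0) for c in t]
    o=np.hstack(t); print(o.shape); cv2.imwrite(out,o)
E
python3 - <<'E'
from crop import *
np.set_printoptions(precision=4,suppress=True,linewidth=150)
S=cv2.imread("pics/side0.png");T=cv2.imread("pics/top0.png")
a=[(S,285,222,55,55),(T,230,230,55,55)]
comp("pics/c_hook.png",a,7)
comp("pics/c_scr.png",[(S,235,329,60,55),(T,125,225,55,55)],6)
for c in("side","top"):
    d=np.load(f"{c}_d.npy")
    box={"side":[("hook",285,222,55,55),("scr",235,325,60,59),("rail",290,60,60,140)],"top":[("hook",230,230,55,55),("scr",125,225,55,55),("rail",320,210,120,60)]}[c]
    for n,u,v,w,h in box:
        P=np.array([at_d(c,(i,j),d[j,i]) for j in range(v,v+h) for i in range(u,u+w) if d[j,i]>0])
        hz=P[:,2]; print(c,n,"zmax",np.sort(hz)[-8:])
        if n=="scr" :
            for lo,hi in((.045,.056),(.085,.098),(.1,.16)):
                q=P[(hz>lo)&(hz<hi)]
                if len(q): print(lo,len(q),q.mean(0),q.min(0),q.max(0), cv2.minAreaRect(np.float32(q[:,:2]*1000)))
        if n=="hook":
            for lo,hi in((.04,.053),(.06,.11),(.11,.14)):
                q=P[(hz>lo)&(hz<hi)]
                if len(q): print(lo,len(q),q.mean(0),q.min(0),q.max(0), cv2.minAreaRect(np.float32(q[:,:2]*1000)))
        if n=="rail":
            for lo,hi in((.008,.016),(.255,.29)):
                q=P[(hz>lo)&(hz<hi)]
                if len(q): print(lo,len(q),q.mean(0),q.min(0),q.max(0), cv2.minAreaRect(np.float32(q[:,:2]*1000)), np.polyfit(q[:,1],q[:,0],1))
E
```

```text
(385, 778, 3)
(330, 698, 3)Traceback (most recent call last):
  File "<stdin>", line 11, in <module>
  File "h.py", line 17, in at_d
    o,d=ray(n,uv); return o+d*dep
        ~~~^^^^^^
  File "h.py", line 8, in ray
    m,f,R,t=cam(n); d=np.array([(uv[0]-m["cx"])/f,(uv[1]-m["cy"])/f]); u=d.copy()
            ~~~^^^
  File "h.py", line 4, in cam
    m=viewer.camera_model(n); f=192/np.tan(np.radians(m["vertical_fov"])/2)
ValueError: time passes only in moves, steps and waits
```

View pics/c_hook.png

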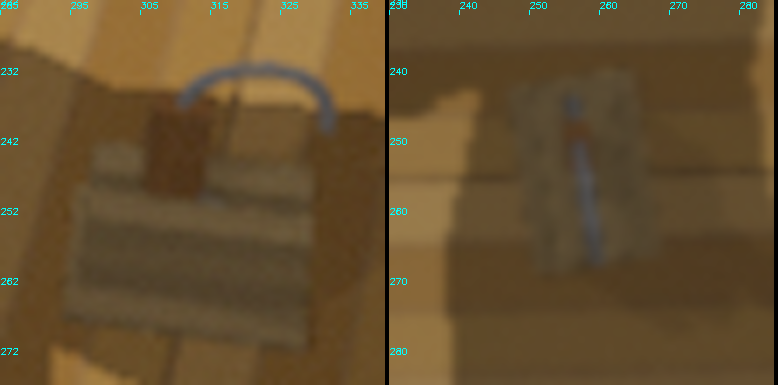

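View pics/c_scr.png

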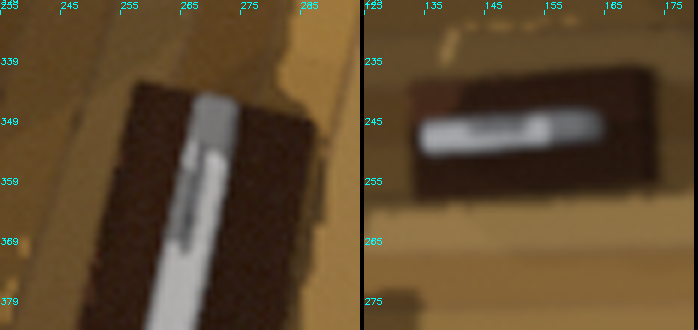

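The crops show the grip at side (310,243) with the crook arching to (332,241). In top the crook runs from (257,246) to (260,267), so the hook is yawed slightly. The scraper spine runs in top from (135,247) to (165,245), and the dark tab shows at about (143–153,245).

```bash
sed -i 's/^def cam(n):/import functools\n@functools.lru_cache\ndef cam(n):/' h.py
cat > m1.py <<'E'
from crop import *
np.set_printoptions(precision=4,suppress=True,linewidth=150)
for c in("side","top"):
    d=np.load(f"{c}_d.npy")
    box={"side":[("hook",285,222,55,55),("scr",235,325,60,59),("rail",290,60,60,140)],"top":[("hook",230,230,55,55),("scr",125,225,55,55),("rail",320,210,120,60)]}[c]
    for n,u,v,w,h in box:
        P=np.array([at_d(c,(i,j),d[j,i]) for j in range(v,v+h) for i in range(u,u+w) if d[j,i]>0])
        hz=P[:,2]; print(c,n,"zmax",np.sort(hz)[-8:])
        L={"scr":((.04,.058),(.085,.098),(.1,.17)),"hook":((.04,.053),(.06,.11),(.11,.14)),"rail":((.007,.018),(.255,.29))}[n]
        for lo,hi in L:
            q=P[(hz>lo)&(hz<hi)]
            if len(q): print(lo,len(q),q.mean(0),q.min(0),q.max(0), [np.round(x,1) for x in cv2.minAreaRect(np.float32(q[:,:2]*1000))],np.polyfit(q[:,1],q[:,0],1),np.polyfit(q[:,0],q[:,1],1))
d=np.load("top_d.npy")
for j in range(241,252):print(j,[round(float(at_d("top",(i,j),d[j,i])[2])*1000) for i in range(132,170)])
d=np.load("side_d.npy")
for j in range(345,376,2):print(j,[round(float(at_d("side",(i,j),d[j,i])[2])*1000) for i in range(256,280)])
E
python3 m1.py
```

```text
side hook zmax [0.1198 0.12   0.1202 0.1203 0.1206 0.1207 0.1209 0.1216]
0.04 340 [0.4229 0.0165 0.0468] [ 0.384  -0.0102  0.04  ] [0.466  0.0362 0.0527] [array([425.5,  12.7]), array([79.4, 40.6]), np.float64(8.0)] [0.5321 0.4141] [ 0.1351 -0.0406]
0.06 134 [0.4316 0.0175 0.0854] [0.3855 0.0068 0.0603] [0.4472 0.0231 0.1097] [array([416.8,  10.2]), array([61.1, 16.1]), np.float64(14.0)] [2.1898 0.3934] [ 0.1583 -0.0508]
0.11 39 [0.4091 0.0116 0.1169] [0.3885 0.0065 0.1109] [0.4287 0.0159 0.1216] [array([408.6,  11.4]), array([40.4,  6.7]), np.float64(5.9)] [3.0237 0.3741] [ 0.1505 -0.05  ]
side scr zmax [0.1197 0.1198 0.12   0.1204 0.1205 0.1209 0.121  0.1211]
0.04 941 [0.4586 0.33   0.0504] [0.4246 0.2872 0.0421] [0.492  0.377  0.0552] [array([457.9, 331.8]), array([64.5, 87.5]), np.float64(2.9)] [0.0988 0.426 ] [0.123  0.2736]
0.085 251 [0.4565 0.349  0.0911] [0.4483 0.309  0.0851] [0.4656 0.3857 0.0973] [array([456.9, 347.3]), array([13.9, 76.4]), np.float64(3.3)] [-0.0437  0.4718] [-1.218  0.905]
0.1 34 [0.4565 0.3512 0.1156] [0.4548 0.3377 0.1003] [0.4588 0.3626 0.1211] [array(
[... 4857 characters left out ...]
51, 50, 50, 50, 51, 51, 90, 92, 121, 120, 98, 94, 91, 88, 61, 52, 48, 52, 49, 51, 45, 51]
365 [53, 49, 51, 49, 50, 52, 49, 53, 92, 91, 118, 114, 91, 92, 90, 81, 52, 52, 52, 51, 50, 53, 52, 51]
367 [48, 52, 49, 51, 47, 53, 51, 90, 92, 89, 109, 105, 92, 91, 91, 69, 50, 49, 48, 51, 50, 50, 48, 53]
369 [51, 51, 48, 49, 50, 50, 49, 90, 90, 93, 100, 91, 93, 91, 88, 51, 48, 50, 48, 49, 49, 47, 48, 48]
371 [52, 52, 50, 50, 50, 49, 51, 89, 93, 92, 94, 88, 92, 91, 73, 52, 49, 50, 50, 51, 49, 51, 51, 52]
373 [50, 51, 52, 51, 50, 50, 89, 92, 90, 91, 90, 92, 93, 88, 49, 54, 50, 50, 51, 50, 50, 50, 50, 49]
375 [49, 51, 50, 50, 50, 51, 90, 91, 91, 93, 93, 92, 90, 80, 52, 50, 51, 49, 49, 52, 51, 50, 49, 50]
```

Depth gives a clear picture:
- **Scraper:** tab top at z≈0.1195, so the hole is at about (0.4565, 0.349, 0.109), yaw ≈3.5°.
- **Grip:** at about (0.436, 0.0125, 0.072), yaw ≈6.5°.
- **Bar:** its middle is at (0.470, −0.338, 0.27), yaw ≈11.2°.

I'm moving now.

{"fn": "apply_moves", "kwargs": {"plan": [{"slide": [0, 0, 0], "twist": -0.0905}, {"slide": [0, 0, 0], "twist": -0.0905}, {"slide": [0, 0, 0], "twist": -0.0905}, {"slide": [0, 0, 0], "twist": -0.0905}, {"slide": [-0.0133, -0.0388, 0], "twist": 0}, {"slide": [-0.0133, -0.0388, 0], "twist": 0}, {"slide": [-0.0133, -0.0388, 0], "twist": 0}, {"slide": [-0.0133, -0.0388, 0], "twist": 0}], "hand": -1, "newtons": 40}}

```text
clock: 2.2
tool_pos: [0.2247, 0.4561, 0.2145]
eef_rot: [-0.057, 0.998, 0.0, 0.0]
force: [0.9, -0.6, 0.0]
gripper_width: 0.0916
grasp_force: 0.0
```

{"fn": "apply_moves", "kwargs": {"plan": [{"slide": [-0.0133, -0.0388, 0], "twist": 0}, {"slide": [-0.0133, -0.0388, 0], "twist": 0}, {"slide": [-0.0133, -0.0388, 0], "twist": 0}, {"slide": [-0.0133, -0.0388, 0], "twist": 0}, {"slide": [-0.0133, -0.0388, 0], "twist": 0}, {"slide": [-0.0133, -0.0388, 0], "twist": 0}, {"slide": [-0.0133, -0.0388, 0], "twist": 0}, {"slide": [-0.0133, -0.0388, 0], "twist": 0}]}}

```text
clock: 3.0
tool_pos: [0.3656, 0.1597, 0.2149]
eef_rot: [-0.057, 0.998, 0.0, 0.0]
force: [0.2, 0.6, -0.7]
gripper_width: 0.0919
grasp_force: 0.0
```

{"fn": "apply_moves", "kwargs": {"plan": [{"slide": [-0.0133, -0.0388, 0], "twist": 0}, {"slide": [-0.0133, -0.0388, 0], "twist": 0}, {"slide": [-0.0133, -0.0388, 0], "twist": 0}, {"slide": [-0.0133, -0.0388, 0], "twist": 0}, {"slide": [0, 0, 0], "twist": 0}, {"slide": [0, 0, 0], "twist": 0}, {"slide": [0, 0, 0], "twist": 0}, {"slide": [0, 0, 0], "twist": 0}]}}

```text
clock: 3.8
tool_pos: [0.435, 0.014, 0.2146]
eef_rot: [-0.057, 0.998, 0.0, -0.0]
force: [0.3, -0.0, -0.5]
gripper_width: 0.092
grasp_force: 0.0
```

```bash
cat > g.py <<'E'
from h import *
from scipy.spatial.transform import Rotation as Ro
np.set_printoptions(precision=4,suppress=True)
def go(p,yaw):
    """slide in the tool's axes after the twist; yaw = wanted yaw of hook x, deg (tool x = -hook x)"""
    s=state(); R=Ro.from_quat(s["eef_rot"]).as_matrix()
    psi=np.degrees(np.arctan2(R[1,0],R[0,0])); tw=-(yaw+180-psi+180)%360-180 if 0 else -(((yaw+180-psi)+180)%360-180)
    a=np.radians(yaw+180); X=np.array([np.cos(a),np.sin(a),0]);Y=np.array([np.sin(a),-np.cos(a),0])
    d=np.array(p)-s["tool_pos"]
    print("t",s["clock"],"tcp",s["tool_pos"],"hookyaw",psi-180,"zaxis",R[:,2],"F",s["force"],"w",s["gripper_width"],"q6",s["q"][5])
    print("twist",np.radians(tw),"slide",np.array([d@X,d@Y,-d[2]]))
E
python3 - <<'E'
from g import *
go([.436,.0125,.054],6.5)
E
```

```text
t 3.8 tcp [0.435  0.014  0.2146] hookyaw -353.4247873185029 zaxis [-0.0002  0.0002 -1.    ] F [ 0.2596 -0.0422 -0.4971] w 0.09199233619448169 q6 -1.657143956918141
twist 0.0013127089313778278 slide [-0.0008 -0.0016  0.1606]
```

{"fn": "apply_moves", "kwargs": {"plan": [{"slide": [-0.0008, -0.0016, 0.025], "twist": 0}, {"slide": [0, 0, 0.03], "twist": 0}, {"slide": [0, 0, 0.03], "twist": 0}, {"slide": [0, 0, 0.03], "twist": 0}, {"slide": [0, 0, 0.025], "twist": 0}, {"slide": [0, 0, 0.015], "twist": 0}, {"slide": [0, 0, 0.005], "twist": 0}, {"slide": [0, 0, 0], "twist": 0}]}}

```text
clock: 4.6
tool_pos: [0.4359, 0.0122, 0.0543]
eef_rot: [-0.057, 0.998, 0.0, -0.001]
force: [0.1, -0.8, -0.1]
gripper_width: 0.0922
grasp_force: 0.0
```

{"fn": "apply_moves", "kwargs": {"plan": [{"slide": [0, 0, 0], "twist": 0}, {"slide": [0, 0, 0], "twist": 0}, {"slide": [0, 0, 0], "twist": 0}, {"slide": [0, 0, 0], "twist": 0}, {"slide": [0, 0, 0], "twist": 0}, {"slide": [0, 0, 0], "twist": 0}, {"slide": [0, 0, 0], "twist": 0}, {"slide": [0, 0, 0], "twist": 0}], "hand": 1, "newtons": 40}}

```text
clock: 5.4
tool_pos: [0.4364, 0.0115, 0.0546]
eef_rot: [-0.057, 0.998, 0.0, -0.0]
force: [0.4, -0.3, 0.1]
gripper_width: 0.0297
grasp_force: 0.0
```

{"fn": "apply_moves", "kwargs": {"plan": [{"slide": [0, 0, 0], "twist": 0}, {"slide": [0, 0, 0], "twist": 0}, {"slide": [0, 0, 0], "twist": 0}, {"slide": [0, 0, 0], "twist": 0}, {"slide": [0, 0, 0], "twist": 0}, {"slide": [0, 0, 0], "twist": 0}, {"slide": [0, 0, 0], "twist": 0}, {"slide": [0, 0, 0], "twist": 0}]}}

```text
clock: 6.2
tool_pos: [0.4364, 0.0116, 0.0546]
eef_rot: [-0.057, 0.998, 0.0, -0.0]
force: [-0.6, 4.3, -0.9]
gripper_width: 0.0119
grasp_force: 40.0
```

Run:
```python
from g import *
go([.4365,.0125,.054],6.5)
```

```text
t 6.2 tcp [0.4364 0.0116 0.0546] hookyaw -353.5199298910268 zaxis [-0.0001  0.0002 -1.    ] F [-0.6425  4.2687 -0.9109] w 0.011911571108402436 q6 -1.6611918250254605
twist -0.000347842217980934 slide [-0.0002  0.0008  0.0006]
```

{"fn": "apply_moves", "kwargs": {"plan": [{"slide": [0, 0.0006, 0], "twist": 0}, {"slide": [0, 0, -0.01], "twist": 0}, {"slide": [0, 0, -0.02], "twist": 0}, {"slide": [0, 0, -0.03], "twist": 0}, {"slide": [0, 0, -0.03], "twist": 0}, {"slide": [0, 0, -0.03], "twist": 0}, {"slide": [0, 0, -0.02], "twist": 0}, {"slide": [0, 0, 0], "twist": 0}]}}

```text
clock: 7.0
tool_pos: [0.4382, 0.0117, 0.1977]
eef_rot: [-0.057, 0.998, -0.0, 0.003]
force: [1.0, -0.2, -0.7]
gripper_width: 0.0118
grasp_force: 40.0
```

Run:
```python
from g import *
for c in("side","top"):
    im,d=viewer.camera(c); cv2.imwrite(f"pics/{c}1.png",cv2.cvtColor(im,cv2.COLOR_RGB2BGR)); np.save(f"{c}_d1.npy",d)
s=state(); tp=s["tool_pos"]; g0=tp+[0,0,.019]
print(s["gripper_width"],s["grasp_force"],tp)
for c in("side","top"):
    d=np.load(f"{c}_d1.npy"); P=[]
    u,v=proj(c,g0-[0,0,.03]).astype(int)
    for j in range(v-40,v+40):
        for i in range(u-40,u+40):
            if d[j,i]>0: P.append(at_d(c,(i,j),d[j,i]))
    P=np.array(P); a=np.radians(6.5); r=P-g0
    r=np.stack([r[:,0]*np.cos(a)+r[:,1]*np.sin(a),-r[:,0]*np.sin(a)+r[:,1]*np.cos(a),r[:,2]],1)*1000
    q=r[(r[:,2]<-26)&(r[:,2]>-75)&(abs(r[:,1])<15)&(abs(r[:,0])<60)]
    print(c,len(q)); 
    k=q[q[:,0].argsort()]; print(np.round(k[::max(1,len(k)//30)]).tolist()); 
    w=q[(q[:,2]<-33)&(q[:,0]>-25)]
    if len(w)>3: print("fit z",np.polyfit(w[:,0],w[:,2],1),"tip",w[w[:,0].argmax()])
    for n in("hook_tip","hook_grip"):
        for x in viewer.place_of(c,n)[:2]: print(n,x["uv"],x["confidence"],proj(c,g0+([.022*np.cos(a),.022*np.sin(a),-.034] if n=="hook_tip" else [0,0,0])))
```

```text
0.011662803367319218 39.9936980009079 [0.4363 0.0118 0.1948]
side 105
[[-43.0, 0.0, -52.0], [-41.0, 4.0, -52.0], [-40.0, 0.0, -45.0], [-39.0, 4.0, -38.0], [-38.0, 3.0, -46.0], [-37.0, 1.0, -59.0], [-35.0, 4.0, -60.0], [-34.0, 3.0, -37.0], [-33.0, -0.0, -61.0], [-31.0, 3.0, -61.0], [-30.0, 3.0, -35.0], [-28.0, -1.0, -59.0], [-27.0, 4.0, -31.0], [-25.0, 4.0, -34.0], [-24.0, 3.0, -59.0], [-22.0, 4.0, -31.0], [-21.0, 2.0, -54.0], [-20.0, -1.0, -31.0], [-18.0, 4.0, -29.0], [-16.0, 2.0, -51.0], [-15.0, 3.0, -26.0], [-13.0, -1.0, -52.0], [-11.0, 4.0, -51.0], [-11.0, -0.0, -48.0], [-6.0, 3.0, -29.0], [-6.0, 1.0, -44.0], [-1.0, 4.0, -45.0], [2.0, 4.0, -39.0], [4.0, 3.0, -37.0], [8.0, 2.0, -42.0], [11.0, 2.0, -40.0], [14.0, 3.0, -36.0], [16.0, 4.0, -32.0], [19.0, 2.0, -32.0], [23.0, 3.0, -31.0]]
fit z [  0.5184 -43.4464] tip [ 20.6921   3.3552 -33.4134]
hook_tip [304.2, 212.1] 0.47 [305.5331 211.0553]
hook_grip [317.5, 199.5] 0.62 [316.7653 201.9249]
top 0
[]
```

```bash
cat >> g.py <<'E'
C=np.array([.4565,.3486,.109]); YS=3.5
def rel(x,y,z,C=None,yaw=None):
    C=globals()["C"] if C is None else C; a=np.radians(YS if yaw is None else yaw)
    return C+[x*np.cos(a)-y*np.sin(a),x*np.sin(a)+y*np.cos(a),z]
def graspz(p): return np.array(p)-[0,0,.019]
E
python3 - <<'E'
from g import *
go(graspz(rel(-.075,0,.060)),3.5)
E
```

```text
t 7.3 tcp [0.4355 0.012  0.1935] hookyaw -353.511823820734 zaxis [-0.0022 -0.0002 -1.    ] F [ 0.1119  0.2245 -1.1356] w 0.011881974904988381 q6 -1.659792897755809
twist 0.05215351295785636 slide [0.0335 0.3347 0.0435]
```

{"fn": "apply_moves", "kwargs": {"plan": [{"slide": [0, 0, 0], "twist": 0.0522}, {"slide": [0.002, 0.02, 0], "twist": 0}, {"slide": [0.004, 0.035, 0], "twist": 0}, {"slide": [0.004, 0.04, 0], "twist": 0}, {"slide": [0.004, 0.04, 0], "twist": 0}, {"slide": [0.004, 0.04, 0], "twist": 0}, {"slide": [0.004, 0.04, 0], "twist": 0}, {"slide": [0.004, 0.04, 0], "twist": 0}]}}

```text
clock: 8.1
tool_pos: [0.3939, 0.2663, 0.1937]
eef_rot: [-0.031, 1.0, -0.0, -0.001]
force: [-0.1, -0.8, -1.0]
gripper_width: 0.012
grasp_force: 40.0
```

{"fn": "apply_moves", "kwargs": {"plan": [{"slide": [0.004, 0.04, 0], "twist": 0}, {"slide": [0.0035, 0.03, 0], "twist": 0}, {"slide": [0, 0.0097, 0.01], "twist": 0}, {"slide": [0, 0, 0.02], "twist": 0}, {"slide": [0, 0, 0.0135], "twist": 0}, {"slide": [0, 0, 0], "twist": 0}, {"slide": [0, 0, 0], "twist": 0}, {"slide": [0, 0, 0], "twist": 0}]}}

```text
clock: 8.9
tool_pos: [0.3831, 0.3439, 0.1516]
eef_rot: [-0.03, 1.0, 0.0, 0.0]
force: [-0.7, -0.3, -0.5]
gripper_width: 0.012
grasp_force: 40.0
```

Run:
```python
from g import *
go(graspz(rel(-.035,0,.027)),3.5)
```

```text
t 8.9 tcp [0.3831 0.3439 0.1516] hookyaw -356.546756233982 zaxis [ 0.0006  0.0005 -1.    ] F [-0.7219 -0.3115 -0.5298] w 0.012005876275805571 q6 -0.9023504911163153
twist -0.0008160502288191663 slide [-0.0386  0.0002  0.0346]
```

{"fn": "apply_moves", "kwargs": {"plan": [{"slide": [0, 0.0002, 0.01], "twist": 0}, {"slide": [0, 0, 0.015], "twist": 0}, {"slide": [0, 0, 0.0096], "twist": 0}, {"slide": [-0.012, 0, 0], "twist": 0}, {"slide": [-0.015, 0, 0], "twist": 0}, {"slide": [-0.0116, 0, 0], "twist": 0}, {"slide": [0, 0, 0], "twist": 0}, {"slide": [0, 0, 0], "twist": 0}]}}

```text
clock: 9.7
tool_pos: [0.4216, 0.3466, 0.1166]
eef_rot: [-0.03, 1.0, 0.0, 0.0]
force: [-0.1, -0.3, -0.9]
gripper_width: 0.0118
grasp_force: 40.0
```

Run:
```python
from g import *
from crop import comp
im={}
for c in("side","top"):
    i,d=viewer.camera(c); im[c]=cv2.cvtColor(i,cv2.COLOR_RGB2BGR); np.save(f"{c}_d2.npy",d)
go(graspz(rel(-.035,0,.027)),3.5)
comp("pics/c2.png",[(im["side"],240,314,55,70),(im["top"],125,215,55,55)],7)
s=state(); g0=s["tool_pos"]+[0,0,.019]; a=np.radians(3.5)
for c in("side","top"):
    d=np.load(f"{c}_d2.npy")
    P=np.array([at_d(c,(i,j),d[j,i]) for j in range(200,384) for i in range(110,320) if d[j,i]>0])
    r=P-C; r=np.stack([r[:,0]*np.cos(a)+r[:,1]*np.sin(a),-r[:,0]*np.sin(a)+r[:,1]*np.cos(a),r[:,2]],1)*1000
    t=r[(abs(r[:,0])<6)&(abs(r[:,1])<20)&(r[:,2]>5)&(r[:,2]<16)]
    print(c,"tabtop",len(t),t.mean(0) if len(t) else 0,t.min(0) if len(t) else 0,t.max(0) if len(t) else 0, np.sort(t[:,2]))
    w=r[(r[:,0]>-50)&(r[:,0]<-8)&(abs(r[:,1])<12)&(r[:,2]>-33)&(r[:,2]<4)]
    print(" wire",len(w),np.round(w[w[:,0].argsort()],1).tolist())
    print(" expected tip rel", (s["tool_pos"]+[0,0,.019]-C)*1000, "+(22,0,-34)")
```

```text
t 9.8 tcp [0.4208 0.3465 0.1165] hookyaw -356.5191772501729 zaxis [-0.0003 -0.0001 -1.    ] F [ 0.0175  0.0123 -0.7534] w 0.011341680070712729 q6 -0.9456103499545814
twist -0.00033470615699579087 slide [-0.0008 -0.0001 -0.0005]
(490, 778, 3)
side tabtop 16 [ 0.4364  3.7131 10.1062] [-0.9843 -4.8955  8.123 ] [ 1.9056 12.2511 13.3417] [ 8.123   8.32    8.8618  9.0842  9.2234  9.2298  9.817   9.8859 10.0623
 10.2627 10.5868 10.8166 11.3233 11.3443 11.4158 13.3417]
 wire 6 [[-48.8, 0.8, -4.6], [-48.5, -1.1, -4.6], [-47.0, 1.7, -3.4], [-46.7, -0.4, -4.1], [-20.2, -2.0, -12.8], [-18.5, 0.3, -8.6]]
 expected tip rel [-35.6929  -2.1261  26.5332] +(22,0,-34)
top tabtop 4 [ 0.6966 -6.8542 10.797 ] [  0.3831 -11.0307   8.2291] [ 0.9468 -3.4298 14.9747] [ 8.2291  9.3348 10.6494 14.9747]
 wire 0 []
 expected tip rel [-35.6929  -2.1261  26.5332] +(22,0,-34)
```

View pics/c2.png

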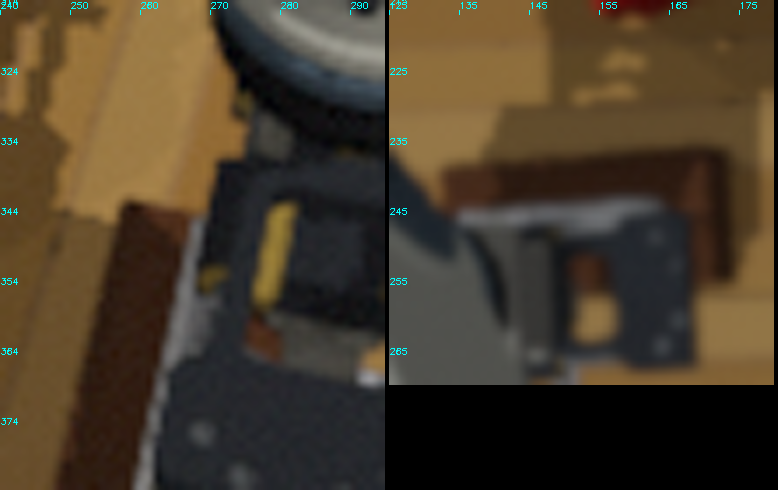

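The gripper hides the tip, so I feel from here. The predicted wire line passes within 0.5 mm of the hole's centre. I advance along the wire's line in small steps and watch the force.

{"fn": "apply_moves", "kwargs": {"plan": [{"slide": [-0.0014, 0, -0.00077], "twist": 0}, {"slide": [-0.0014, 0, -0.00077], "twist": 0}, {"slide": [-0.0014, 0, -0.00077], "twist": 0}, {"slide": [-0.0014, 0, -0.00077], "twist": 0}, {"slide": [-0.0014, 0, -0.00077], "twist": 0}, {"slide": [-0.0014, 0, -0.00077], "twist": 0}, {"slide": [-0.0014, 0, -0.00077], "twist": 0}, {"slide": [-0.0014, 0, -0.00077], "twist": 0}]}}

```text
clock: 10.6
tool_pos: [0.4323, 0.3473, 0.1227]
eef_rot: [-0.03, 1.0, -0.0, -0.0]
force: [-0.5, -0.9, -0.7]
gripper_width: 0.0118
grasp_force: 40.0
```

{"fn": "apply_moves", "kwargs": {"plan": [{"slide": [-0.0007, 0, -0.00038], "twist": 0}, {"slide": [-0.0007, 0, -0.00038], "twist": 0}, {"slide": [-0.0007, 0, -0.00038], "twist": 0}, {"slide": [-0.0007, 0, -0.00038], "twist": 0}, {"slide": [-0.0007, 0, -0.00038], "twist": 0}, {"slide": [0, 0, 0], "twist": 0}, {"slide": [0, 0, 0], "twist": 0}, {"slide": [0, 0, 0], "twist": 0}]}}

```text
clock: 11.4
tool_pos: [0.4357, 0.3475, 0.1245]
eef_rot: [-0.031, 1.0, -0.0, -0.0]
force: [-0.3, 0.6, -1.1]
gripper_width: 0.0116
grasp_force: 40.0
```

```bash
cat >> g.py <<'E'
def where():
    s=state(); a=np.radians(YS); d=(s["tool_pos"]+[0,0,.019]-C)*1000
    h=np.array([d[0]*np.cos(a)+d[1]*np.sin(a),-d[0]*np.sin(a)+d[1]*np.cos(a),d[2]]); t=h+[22,0,-34]
    print("t",s["clock"],"tip rel hole",t,"line z at tab",t[2]-t[0]*.545,"F",s["force"],"M",s["ft_torque"])
E
python3 -c "
from g import *
where()"
```

```text
t 11.4 tip rel hole [1.1604 0.2009 0.531 ] line z at tab -0.10144488204515378 F [-0.3322  0.5626 -1.0722] M [ 0.0382  0.0115 -0.0307]
```

{"fn": "apply_moves", "kwargs": {"plan": [{"slide": [-0.0009, 0, -0.00048], "twist": 0}, {"slide": [-0.0009, 0, -0.00048], "twist": 0}, {"slide": [-0.0009, 0, -0.00048], "twist": 0}, {"slide": [-0.0009, 0, -0.00048], "twist": 0}, {"slide": [-0.0009, 0, -0.00048], "twist": 0}, {"slide": [-0.0009, 0, -0.00048], "twist": 0}, {"slide": [0, 0, 0], "twist": 0}, {"slide": [0, 0, 0], "twist": 0}]}}

```text
clock: 12.2
tool_pos: [0.4411, 0.3479, 0.1274]
eef_rot: [-0.03, 1.0, -0.0, -0.0]
force: [-0.6, 0.8, -1.5]
gripper_width: 0.0116
grasp_force: 40.0
```

```bash
python3 -c "
from g import *
where()
d0=np.load('side_d2.npy')
_,d=viewer.camera('side')
for n,D in(('before',d0),('now',d)):
    P=np.array([at_d('side',(i,j),D[j,i]) for j in range(330,384) for i in range(235,300) if D[j,i]>0])
    a=np.radians(YS); r=P-C; r=np.stack([r[:,0]*np.cos(a)+r[:,1]*np.sin(a),-r[:,0]*np.sin(a)+r[:,1]*np.cos(a),r[:,2]],1)*1000
    for lo,hi in((-22,-13),(-10,6),(6,16)):
        t=r[(abs(r[:,0])<30)&(abs(r[:,1])<50)&(r[:,2]>lo)&(r[:,2]<hi)]
        print(n,lo,len(t),t.mean(0) if len(t) else 0,t.max(0) if len(t) else 0)
"
```

```text
t 12.2 tip rel hole [6.596  0.1957 3.4124] line z at tab -0.1824567570136839 F [-0.579   0.7678 -1.4637] M [0.0074 0.0307 0.023 ]
before -22 54 [  5.458   -2.9835 -18.4417] [  7.374   36.1418 -14.6693]
before -10 5 [-4.4577 -3.5547 -5.0742] [-0.6752  0.2958  0.6325]
before 6 19 [-3.4528  3.9663 10.0947] [ 1.9056 12.2511 13.6524]
now -22 10 [  4.3309 -14.0764 -17.5002] [  7.2139  -9.1299 -13.4073]
now -10 5 [ 1.7369 -4.6037  1.5664] [6.8735 0.8954 5.6977]
now 6 9 [-2.723  -0.2233 10.5466] [ 1.7738  3.4523 12.7596]
```

{"fn": "apply_moves", "kwargs": {"plan": [{"slide": [-0.0022, 0, -0.0012], "twist": 0}, {"slide": [-0.0022, 0, -0.0012], "twist": 0}, {"slide": [-0.0022, 0, -0.0012], "twist": 0}, {"slide": [-0.0022, 0, -0.0012], "twist": 0}, {"slide": [-0.0022, 0, -0.0012], "twist": 0}, {"slide": [-0.0022, 0, -0.0012], "twist": 0}, {"slide": [-0.0022, 0, -0.0012], "twist": 0}, {"slide": [0, 0, 0], "twist": 0}]}}

```text
clock: 13.05
tool_pos: [0.4569, 0.3489, 0.136]
eef_rot: [-0.03, 1.0, 0.0, 0.0]
force: [0.6, 0.3, -1.2]
gripper_width: 0.0119
grasp_force: 40.0
```

```bash
python3 -c "
from g import *
where()"
```

```text
t 13.05 tip rel hole [22.4322  0.3194 12.0421] line z at tab -0.18341378798677077 F [ 0.5553  0.3191 -1.1622] M [-0.0129 -0.0174 -0.0509]
```

{"fn": "apply_moves", "kwargs": {"plan": [{"slide": [-0.0025, 0, -0.00136], "twist": 0}, {"slide": [-0.0025, 0, -0.00136], "twist": 0}, {"slide": [-0.0025, 0, -0.00136], "twist": 0}, {"slide": [-0.0025, 0, -0.00136], "twist": 0}, {"slide": [-0.0025, 0, -0.00136], "twist": 0}, {"slide": [-0.0025, 0, -0.00136], "twist": 0}, {"slide": [-0.0025, 0, -0.00136], "twist": 0}, {"slide": [0, 0, 0], "twist": 0}]}}

```text
clock: 13.85
tool_pos: [0.4744, 0.35, 0.1456]
eef_rot: [-0.03, 1.0, 0.0, 0.0]
force: [0.1, -0.6, 0.1]
gripper_width: 0.0117
grasp_force: 40.0
```

{"fn": "apply_moves", "kwargs": {"plan": [{"slide": [-0.002, 0, -0.00109], "twist": 0}, {"slide": [-0.002, 0, -0.00109], "twist": 0}, {"slide": [-0.002, 0, -0.00109], "twist": 0}, {"slide": [-0.002, 0, -0.00109], "twist": 0}, {"slide": [-0.002, 0, -0.00109], "twist": 0}, {"slide": [-0.002, 0, -0.00109], "twist": 0}, {"slide": [0, 0, 0], "twist": 0}, {"slide": [0, 0, 0], "twist": 0}]}}

```text
clock: 14.65
tool_pos: [0.4859, 0.3506, 0.1519]
eef_rot: [-0.03, 1.0, -0.0, -0.0]
force: [-0.6, -0.4, -0.5]
gripper_width: 0.0115
grasp_force: 40.0
```

```bash
python3 -c "
from g import *
where()"
```

```text
t 14.65 tip rel hole [51.487   0.1799 27.8572] line z at tab -0.20317493029578415 F [-0.6237 -0.4025 -0.4719] M [-0.0144 -0.0032 -0.0002]
```

{"fn": "apply_moves", "kwargs": {"plan": [{"slide": [-0.0013, 0, -0.0005], "twist": 0}, {"slide": [-0.0013, 0, -0.0005], "twist": 0}, {"slide": [-0.0013, 0, -0.0004], "twist": 0}, {"slide": [-0.0013, 0, -0.0004], "twist": 0}, {"slide": [-0.0013, 0, -0.0003], "twist": 0}, {"slide": [0, 0, 0], "twist": 0}, {"slide": [0, 0, 0], "twist": 0}, {"slide": [0, 0, 0], "twist": 0}]}}

```text
clock: 15.45
tool_pos: [0.4923, 0.351, 0.1539]
eef_rot: [-0.03, 1.0, -0.0, -0.0]
force: [0.5, 0.3, -1.2]
gripper_width: 0.0117
grasp_force: 40.0
```

{"fn": "apply_moves", "kwargs": {"plan": [{"slide": [0, 0, -0.001], "twist": 0}, {"slide": [0, 0, -0.001], "twist": 0}, {"slide": [0, 0, -0.001], "twist": 0}, {"slide": [0, 0, -0.001], "twist": 0}, {"slide": [0, 0, -0.001], "twist": 0}, {"slide": [0, 0, -0.001], "twist": 0}, {"slide": [0, 0, 0], "twist": 0}, {"slide": [0, 0, 0], "twist": 0}]}}

```text
clock: 16.25
tool_pos: [0.4924, 0.351, 0.16]
eef_rot: [-0.03, 1.0, 0.0, 0.0]
force: [0.2, -0.3, -2.7]
gripper_width: 0.0115
grasp_force: 40.0
```

```bash
python3 -c "
from g import *
where()"
```

```text
t 16.25 tip rel hole [58.0114  0.212  35.9925] line z at tab 4.376312526246085 F [ 0.1861 -0.2729 -2.687 ] M [0.0914 0.0664 0.027 ]
```

{"fn": "apply_moves", "kwargs": {"plan": [{"slide": [0, 0, -0.0015], "twist": 0}, {"slide": [0, 0, -0.0015], "twist": 0}, {"slide": [0, 0, -0.0015], "twist": 0}, {"slide": [0, 0, -0.0015], "twist": 0}, {"slide": [0, 0, -0.0015], "twist": 0}, {"slide": [0, 0, -0.0015], "twist": 0}, {"slide": [0, 0, -0.0015], "twist": 0}, {"slide": [0, 0, -0.0015], "twist": 0}]}}

```text
clock: 17.05
tool_pos: [0.4924, 0.351, 0.1721]
eef_rot: [-0.031, 1.0, -0.0, 0.0]
force: [-0.1, -0.5, -2.4]
gripper_width: 0.0118
grasp_force: 40.0
```

```bash
cat > chk.py <<'E'
from g import *
s=state(); g0=s["tool_pos"]+[0,0,.019]; R=Ro.from_quat(s["eef_rot"]).as_matrix(); a=np.arctan2(R[1,0],R[0,0])+np.pi
_,d=viewer.camera("side")
jj,ii=np.nonzero(d>0); m,f,Rc,t=cam("side")
P=[]
for j,i in zip(jj,ii):
    P.append(at_d("side",(i,j),d[j,i]))
r=np.array(P)-g0; r=np.stack([r[:,0]*np.cos(a)+r[:,1]*np.sin(a),-r[:,0]*np.sin(a)+r[:,1]*np.cos(a),r[:,2]],1)*1000
q=r[(abs(r[:,1])<60)&(r[:,0]>-80)&(r[:,0]<40)&(r[:,2]<-45)&(r[:,2]>-190)]
for lo in range(-190,-45,10):
    k=q[(q[:,2]>=lo)&(q[:,2]<lo+10)]
    if len(k): print(lo,len(k),"min",np.round(k.min(0),0),"max",np.round(k.max(0),0))
print("t",s["clock"],"F",s["force"],"M",s["ft_torque"],"gripz",g0[2])
E
python3 chk.py
```

```text
-190 175 min [ -80.  -59. -190.] max [  40.   17. -187.]
-180 3 min [ -68.  -51. -178.] max [ -68.   -6. -174.]
-170 3 min [ -68.  -58. -167.] max [ -68.  -14. -160.]
-160 3 min [ -68.  -45. -159.] max [ -68.   -0. -155.]
-150 559 min [ -68.  -60. -149.] max [  -3.   26. -140.]
-140 211 min [ -67.  -59. -140.] max [  -4.   26. -136.]
-120 6 min [ -43.  -35. -116.] max [ -43.   24. -112.]
-110 9 min [ -43.  -33. -110.] max [ -43.   26. -101.]
-100 12 min [-43. -32. -99.] max [-43.  36. -92.]
-90 253 min [-43. -41. -90.] max [-29.  43. -80.]
-80 9 min [-37.  -6. -79.] max [-35.  13. -70.]
-70 17 min [-42.  -5. -67.] max [-29.  14. -60.]
-60 39 min [-44.  -9. -60.] max [-19.  13. -51.]
-50 6 min [-45.  -2. -50.] max [-40.   3. -46.]
t 17.05 F [-0.1161 -0.4515 -2.4388] M [ 0.0346 -0.0513  0.0239] gripz 0.19112591765259093
```

Force stays at about 2 N (the scraper's weight) and the spine rises with the hook, so the scraper is on it. I keep drawing straight up.

{"fn": "apply_moves", "kwargs": {"plan": [{"slide": [0, 0, -0.003], "twist": 0}, {"slide": [0, 0, -0.003], "twist": 0}, {"slide": [0, 0, -0.003], "twist": 0}, {"slide": [0, 0, -0.003], "twist": 0}, {"slide": [0, 0, -0.003], "twist": 0}, {"slide": [0, 0, -0.003], "twist": 0}, {"slide": [0, 0, -0.003], "twist": 0}, {"slide": [0, 0, -0.003], "twist": 0}]}}

```text
clock: 17.9
tool_pos: [0.4924, 0.351, 0.1962]
eef_rot: [-0.031, 1.0, -0.0, -0.0]
force: [0.1, -0.9, -2.1]
gripper_width: 0.0119
grasp_force: 40.0
```

{"fn": "apply_moves", "kwargs": {"plan": [{"slide": [0, 0, -0.004], "twist": 0}, {"slide": [0, 0, -0.004], "twist": 0}, {"slide": [0, 0, -0.004], "twist": 0}, {"slide": [0, 0, -0.005], "twist": 0}, {"slide": [0, 0, -0.006], "twist": 0}, {"slide": [0, 0, -0.007], "twist": 0}, {"slide": [0, 0, -0.008], "twist": 0}, {"slide": [0, 0, -0.008], "twist": 0}]}}

```text
clock: 18.7
tool_pos: [0.4925, 0.3511, 0.2428]
eef_rot: [-0.031, 1.0, 0.0, 0.0]
force: [0.3, 0.5, -2.3]
gripper_width: 0.0118
grasp_force: 40.0
```

{"fn": "apply_moves", "kwargs": {"plan": [{"slide": [0, 0, -0.008], "twist": 0}, {"slide": [0, 0, -0.008], "twist": 0}, {"slide": [0, 0, -0.008], "twist": 0}, {"slide": [0, 0, -0.006], "twist": 0}, {"slide": [0, 0, -0.004], "twist": 0}, {"slide": [0, 0, -0.002], "twist": 0}, {"slide": [0, 0, 0], "twist": 0}, {"slide": [0, 0, 0], "twist": 0}]}}

```text
clock: 19.5
tool_pos: [0.4923, 0.3509, 0.2777]
eef_rot: [-0.031, 1.0, -0.0, -0.0]
force: [0.2, -0.1, -2.4]
gripper_width: 0.0119
grasp_force: 40.0
```

```bash
python3 chk.py
python3 - <<'E'
from g import *
from crop import comp
im={}
for c in("side","top"):
    i,d=viewer.camera(c); im[c]=cv2.cvtColor(i,cv2.COLOR_RGB2BGR)
comp("pics/c3.png",[(im["side"],190,234,130,150),(im["top"],90,200,65,60)],4)
E
```

```text
-170 10 min [ -40.   25. -168.] max [ -37.   41. -160.]
-160 6 min [ -39.   26. -160.] max [ -37.   41. -150.]
-150 7 min [ -39.   36. -150.] max [ -36.   41. -140.]
-140 7 min [ -39.   36. -140.] max [ -36.   42. -132.]
-130 4 min [ -38.   41. -129.] max [ -36.   41. -122.]
-120 20 min [ -44.  -38. -115.] max [ -31.   45. -110.]
-110 39 min [ -44.  -38. -110.] max [ -31.   45. -100.]
-100 40 min [ -44.  -35. -100.] max [-31.  44. -90.]
-90 308 min [-43. -41. -90.] max [-29.  45. -81.]
-80 10 min [-38.   2. -80.] max [-36.  14. -70.]
-70 22 min [-42.  -5. -67.] max [-28.  14. -60.]
-60 57 min [-45.  -4. -60.] max [-17.  15. -50.]
-50 7 min [-44.   0. -50.] max [-40.   4. -45.]
t 19.5 F [ 0.1628 -0.0521 -2.4462] M [ 0.0504 -0.0852  0.0157] gripz 0.2966746058107748
(600, 788, 3)
```

View pics/c3.png

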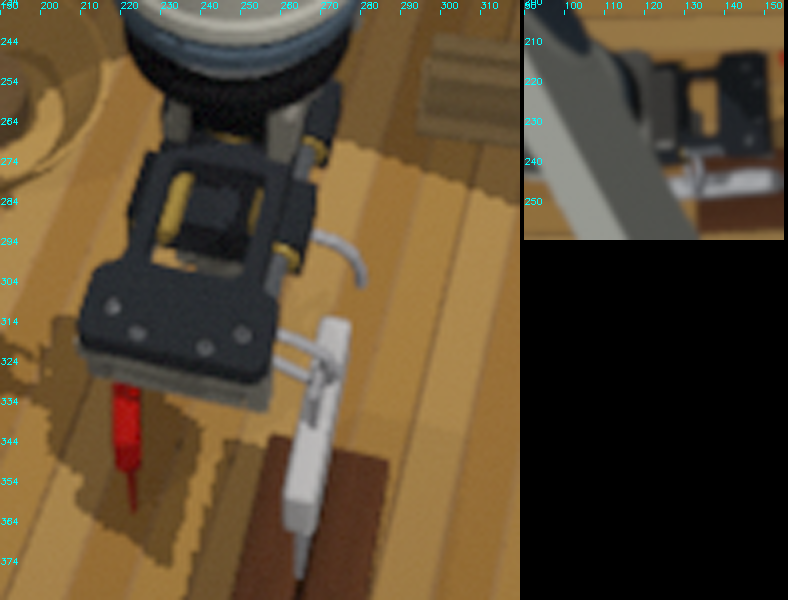

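The scraper hangs on the hook's bend, clear of the block (side: spine (265,330)–(262,365), blade edge near (263,378)). Next I carry it smoothly behind the rail.

{"fn": "apply_moves", "kwargs": {"plan": [{"slide": [0, -0.003, 0], "twist": 0}, {"slide": [0, -0.006, 0], "twist": 0}, {"slide": [0, -0.01, 0], "twist": 0}, {"slide": [0, -0.014, 0], "twist": 0}, {"slide": [0, -0.018, 0], "twist": 0}, {"slide": [-0.001, -0.022, 0], "twist": 0}, {"slide": [-0.002, -0.024, 0], "twist": 0}, {"slide": [-0.003, -0.024, 0], "twist": 0}]}}

```text
clock: 20.45
tool_pos: [0.5056, 0.2284, 0.2781]
eef_rot: [-0.03, 1.0, -0.0, 0.0]
force: [-0.7, -0.5, -2.6]
gripper_width: 0.0118
grasp_force: 40.0
```

{"fn": "apply_moves", "kwargs": {"plan": [{"slide": [-0.004, -0.024, 0], "twist": 0}, {"slide": [-0.004, -0.024, 0], "twist": 0}, {"slide": [-0.004, -0.024, 0], "twist": 0}, {"slide": [-0.004, -0.024, 0], "twist": 0}, {"slide": [-0.004, -0.024, 0], "twist": 0}, {"slide": [-0.004, -0.024, 0], "twist": 0}, {"slide": [-0.004, -0.024, 0], "twist": 0}, {"slide": [-0.004, -0.024, 0], "twist": 0}]}}

```text
clock: 21.25
tool_pos: [0.549, 0.0386, 0.2782]
eef_rot: [-0.03, 1.0, -0.0, 0.0]
force: [-1.5, -0.4, -1.7]
gripper_width: 0.0118
grasp_force: 40.0
```

{"fn": "apply_moves", "kwargs": {"plan": [{"slide": [-0.004, -0.024, 0], "twist": 0}, {"slide": [-0.004, -0.022, 0], "twist": 0}, {"slide": [-0.004, -0.02, 0], "twist": 0}, {"slide": [-0.003, -0.018, 0], "twist": 0}, {"slide": [-0.002, -0.015, 0], "twist": 0}, {"slide": [-0.001, -0.012, 0], "twist": 0}, {"slide": [0, -0.009, 0], "twist": 0}, {"slide": [0, -0.006, 0], "twist": 0}]}}

```text
clock: 22.05
tool_pos: [0.5749, -0.0845, 0.278]
eef_rot: [-0.03, 1.0, 0.0, -0.0]
force: [0.3, 0.2, -2.4]
gripper_width: 0.0118
grasp_force: 40.0
```

{"fn": "apply_moves", "kwargs": {"plan": [{"slide": [0, -0.003, 0], "twist": -0.01}, {"slide": [0, 0, 0], "twist": -0.02}, {"slide": [0, 0, 0], "twist": -0.03}, {"slide": [0, 0, 0], "twist": -0.03}, {"slide": [0, 0, 0], "twist": -0.024}, {"slide": [0, 0, 0], "twist": -0.015}, {"slide": [0, 0, 0], "twist": -0.005}, {"slide": [0, 0, 0], "twist": 0}]}}

```text
clock: 22.85
tool_pos: [0.5753, -0.0867, 0.278]
eef_rot: [-0.097, 0.995, -0.0, 0.0]
force: [-0.5, -0.3, -1.6]
gripper_width: 0.0118
grasp_force: 40.0
```

```bash
cat >> g.py <<'E'
B=np.array([.4698,-.338,.270]); YB=11.2
E
python3 -c "
from g import *
go(graspz(rel(.085,0,-.005,B,YB)),YB)"
```

```text
t 22.85 tcp [ 0.5753 -0.0867  0.278 ] hookyaw -348.8198157466077 zaxis [ 0. -0. -1.] F [-0.5013 -0.2614 -1.5759] w 0.01177880641491534 q6 -1.9181001990703224
twist -0.00034585002204559585 slide [ 0.0673 -0.226   0.032 ]
```

{"fn": "apply_moves", "kwargs": {"plan": [{"slide": [0, -0.003, 0], "twist": 0}, {"slide": [0, -0.006, 0], "twist": 0}, {"slide": [0, -0.01, 0], "twist": 0}, {"slide": [0, -0.014, 0], "twist": 0}, {"slide": [0, -0.018, 0], "twist": 0}, {"slide": [0, -0.021, 0], "twist": 0}, {"slide": [0, -0.022, 0], "twist": 0}, {"slide": [0, -0.022, 0], "twist": 0}]}}

```text
clock: 23.65
tool_pos: [0.5979, -0.2029, 0.2779]
eef_rot: [-0.097, 0.995, -0.0, -0.0]
force: [0.1, -0.6, -1.6]
gripper_width: 0.0118
grasp_force: 40.0
```

{"fn": "apply_moves", "kwargs": {"plan": [{"slide": [0, -0.022, 0], "twist": 0}, {"slide": [0, -0.022, 0], "twist": 0}, {"slide": [0, -0.019, 0], "twist": 0}, {"slide": [0, -0.016, 0], "twist": 0}, {"slide": [0, -0.013, 0], "twist": 0}, {"slide": [0, -0.009, 0], "twist": 0}, {"slide": [0, -0.006, 0], "twist": 0}, {"slide": [0, -0.003, 0], "twist": 0}]}}

```text
clock: 24.45
tool_pos: [0.6191, -0.3087, 0.2779]
eef_rot: [-0.097, 0.995, 0.0, -0.0]
force: [-0.9, -0.7, -2.2]
gripper_width: 0.0117
grasp_force: 40.0
```

{"fn": "apply_moves", "kwargs": {"plan": [{"slide": [0.003, 0, 0], "twist": 0}, {"slide": [0.007, 0, 0.004], "twist": 0}, {"slide": [0.01, 0, 0.006], "twist": 0}, {"slide": [0.01, 0, 0.007], "twist": 0}, {"slide": [0.01, 0, 0.007], "twist": 0}, {"slide": [0.008, 0, 0.005], "twist": 0}, {"slide": [0.005, 0, 0.003], "twist": 0}, {"slide": [0.002, 0, 0], "twist": 0}]}}

```text
clock: 25.25
tool_pos: [0.5643, -0.3192, 0.2456]
eef_rot: [-0.097, 0.995, 0.0, -0.0]
force: [-0.2, 0.2, -2.0]
gripper_width: 0.0118
grasp_force: 40.0
```

```bash
cat > look.py <<'E'
import sys
from g import *
from crop import comp
im={};s=state(); g0=s["tool_pos"]+[0,0,.019]; a=np.radians(YB)
go(graspz(rel(.028,0,-.005,B,YB)),YB)
d0=s["tool_pos"]+[0,0,.019]-B; print("grip in bar frame",[d0[0]*np.cos(a)+d0[1]*np.sin(a),-d0[0]*np.sin(a)+d0[1]*np.cos(a),d0[2]])
D={}
for c in("side","top"):
    i,d=viewer.camera(c); im[c]=cv2.cvtColor(i,cv2.COLOR_RGB2BGR); D[c]=d
    P=np.array([at_d(c,(i,j),d[j,i]) for j in range(40,300) for i in range(180,460) if d[j,i]>0])
    r=P-B; r=np.stack([r[:,0]*np.cos(a)+r[:,1]*np.sin(a),-r[:,0]*np.sin(a)+r[:,1]*np.cos(a),r[:,2]],1)*1000
    b=r[(abs(r[:,0])<9)&(abs(r[:,1])<100)&(abs(r[:,2])<12)]
    print(c,"bar",len(b),b.mean(0) if len(b) else 0, b.max(0) if len(b) else 0)
    h=d0*1000; hx=d0[0]*np.cos(a)*1000+d0[1]*np.sin(a)*1000; hy=-d0[0]*np.sin(a)*1000+d0[1]*np.cos(a)*1000
    q=r-[hx,hy,h[2]]; w=q[(abs(q[:,1])<9)&(q[:,0]>-56)&(q[:,0]<-14)&(q[:,2]>10)&(q[:,2]<55)]
    print(c,"crook in hook frame",len(w),w.min(0) if len(w) else 0,w.max(0) if len(w) else 0)
k=sys.argv[1]
u,v=proj("side",g0).astype(int); u2,v2=proj("top",g0).astype(int)
comp(k,[(im["side"],u-45,max(0,v-50),100,140),(im["top"],u2-50,v2-40,90,80)],4)
E
python3 look.py pics/c4.png
```

```text
t 25.25 tcp [ 0.5643 -0.3192  0.2456] hookyaw -348.8556192967208 zaxis [-0.0006  0.0003 -1.    ] F [-0.1565  0.2237 -2.0331] w 0.011752885834885991 q6 -2.2824464759850787
twist -0.0009707398554217541 slide [ 0.0684 -0.0001 -0.0004]
grip in bar frame [np.float64(0.09635799102859154), np.float64(5.832338161676845e-05), np.float64(-0.005434194328432618)]
side bar 141 [0.4539 1.3326 3.5242] [ 4.9283 94.5128  6.8392]
side crook in hook frame 20 [-51.0904  -0.9412  18.3952] [-40.3012   8.4152  44.7084]
top bar 130 [  0.1074 -16.6595   3.1524] [ 4.8948 99.6923  8.4813]
top crook in hook frame 0 0 0
(560, 768, 3)
```

View pics/c4.png

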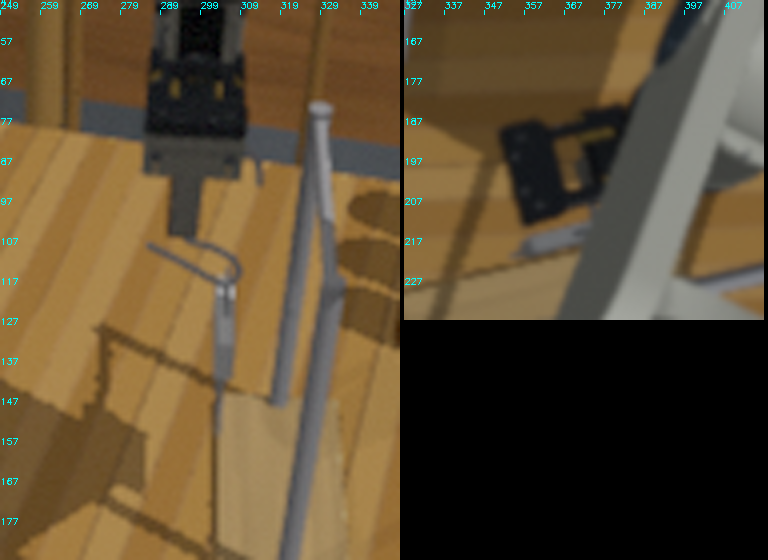

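The hook with the scraper stands behind the rail (side: crook end at (314,87), bar from (329,80) to (331,115)). The bar's measured position matches the estimate, so I slide in now.

{"fn": "apply_moves", "kwargs": {"plan": [{"slide": [0.003, 0, 0], "twist": 0}, {"slide": [0.006, 0, 0], "twist": 0}, {"slide": [0.008, 0, 0], "twist": 0}, {"slide": [0.009, 0, 0], "twist": 0}, {"slide": [0.009, 0, 0], "twist": 0}, {"slide": [0.008, 0, 0], "twist": 0}, {"slide": [0.008, 0, 0], "twist": 0}, {"slide": [0.007, 0, 0], "twist": 0}]}}

```text
clock: 26.15
tool_pos: [0.5074, -0.3306, 0.2461]
eef_rot: [-0.097, 0.995, -0.0, 0.0]
force: [-0.6, 0.7, -1.7]
gripper_width: 0.0118
grasp_force: 40.0
```

{"fn": "apply_moves", "kwargs": {"plan": [{"slide": [0.005, 0, 0], "twist": 0}, {"slide": [0.0035, 0, 0], "twist": 0}, {"slide": [0.0019, 0, 0], "twist": 0}, {"slide": [0, 0, 0], "twist": 0}, {"slide": [0, 0, 0], "twist": 0}, {"slide": [0, 0, 0], "twist": 0}, {"slide": [0, 0, 0], "twist": 0}, {"slide": [0, 0, 0], "twist": 0}]}}

```text
clock: 26.95
tool_pos: [0.4981, -0.3323, 0.2459]
eef_rot: [-0.097, 0.995, 0.0, -0.0]
force: [0.6, 0.2, -2.7]
gripper_width: 0.0119
grasp_force: 40.0
```

```bash
python3 look.py pics/c5.png
```

```text
t 26.95 tcp [ 0.4981 -0.3323  0.2459] hookyaw -348.81511705765445 zaxis [-0.0001  0.     -1.    ] F [ 0.5644  0.2279 -2.6987] w 0.011910620889746511 q6 -2.3568295106766626
twist -0.0002638424292847104 slide [ 0.0009 -0.0001 -0.0001]
grip in bar frame [np.float64(0.028860957363286036), np.float64(8.041532770745267e-05), np.float64(-0.005055081028587927)]
side bar 84 [ 0.2936 41.6448  3.7062] [ 4.7044 94.2425  6.8503]
side crook in hook frame 16 [-52.7219  -3.7026  10.3329] [-27.7242   6.9973  40.3884]
top bar 53 [-0.7311 71.0819  3.3564] [ 4.8863 99.8646  8.1627]
top crook in hook frame 0 0 0
(560, 768, 3)
```

{"fn": "apply_moves", "kwargs": {"plan": [{"slide": [0.0009, 0, 0.002], "twist": 0}, {"slide": [0, 0, 0.004], "twist": 0}, {"slide": [0, 0, 0.005], "twist": 0}, {"slide": [0, 0, 0.006], "twist": 0}, {"slide": [0, 0, 0.006], "twist": 0}, {"slide": [0, 0, 0.004], "twist": 0}, {"slide": [0, 0, 0.002], "twist": 0}, {"slide": [0, 0, 0.001], "twist": 0}]}}

```text
clock: 27.85
tool_pos: [0.4971, -0.3325, 0.2157]
eef_rot: [-0.097, 0.995, 0.0, -0.0]
force: [0.1, -0.6, -1.5]
gripper_width: 0.0118
grasp_force: 40.0
```

{"fn": "apply_moves", "kwargs": {"plan": [{"slide": [0, 0, 0.0005], "twist": 0}, {"slide": [0, 0, 0.0005], "twist": 0}, {"slide": [0, 0, 0.0005], "twist": 0}, {"slide": [0, 0, 0.0005], "twist": 0}, {"slide": [0, 0, 0.0005], "twist": 0}, {"slide": [0, 0, 0], "twist": 0}, {"slide": [0, 0, 0], "twist": 0}, {"slide": [0, 0, 0], "twist": 0}]}}

```text
clock: 28.65
tool_pos: [0.4972, -0.3326, 0.2137]
eef_rot: [-0.097, 0.995, -0.0, 0.0]
force: [-0.4, 0.1, 1.1]
gripper_width: 0.0117
grasp_force: 40.0
```

```bash
python3 look.py pics/c6.png
```

```text
t 28.65 tcp [ 0.4972 -0.3326  0.2137] hookyaw -348.82414665824234 zaxis [ 0.0003 -0.0002 -1.    ] F [-0.4281  0.1488  1.0771] w 0.011669587623714972 q6 -2.3579215742007946
twist -0.0004214386896824849 slide [-0.0001  0.     -0.0323]
grip in bar frame [np.float64(0.027926008796609444), np.float64(-3.1867959606522375e-05), np.float64(-0.03726796641214644)]
side bar 43 [ 0.1658 67.7951  4.1179] [ 5.0542 92.7181  6.9751]
side crook in hook frame 14 [-51.665   -0.4427  17.9531] [-45.8574   5.1697  39.3547]
top bar 39 [-1.0576 75.1599  2.7898] [ 4.7864 99.9991  6.8287]
top crook in hook frame 0 0 0
(560, 768, 3)
```

Contact: the force turned from −2 N to +1 N, so the bar carries the load. I soften the grip so it settles, then open.

{"fn": "apply_moves", "kwargs": {"plan": [{"slide": [0, 0, 0], "twist": 0}, {"slide": [0, 0, 0], "twist": 0}, {"slide": [0, 0, 0], "twist": 0}, {"slide": [0, 0, 0], "twist": 0}, {"slide": [0, 0, 0], "twist": 0}, {"slide": [0, 0, 0], "twist": 0}, {"slide": [0, 0, 0], "twist": 0}, {"slide": [0, 0, 0], "twist": 0}], "hand": 1, "newtons": 3}}

```text
clock: 29.55
tool_pos: [0.4972, -0.3327, 0.2136]
eef_rot: [-0.097, 0.995, -0.0, 0.0]
force: [0.6, -1.4, 2.7]
gripper_width: 0.012
grasp_force: 3.0
```

{"fn": "apply_moves", "kwargs": {"plan": [{"slide": [0, 0, 0], "twist": 0}, {"slide": [0, 0, 0], "twist": 0}, {"slide": [0, 0, 0], "twist": 0}, {"slide": [0, 0, 0], "twist": 0}, {"slide": [0, 0, 0], "twist": 0}, {"slide": [0, 0, 0], "twist": 0}, {"slide": [0, 0, 0], "twist": 0}, {"slide": [0, 0, 0], "twist": 0}], "hand": -1}}

```text
clock: 30.35
tool_pos: [0.4971, -0.3325, 0.2135]
eef_rot: [-0.097, 0.995, 0.0, -0.0]
force: [-0.5, 0.0, 0.1]
gripper_width: 0.0738
grasp_force: 0.0
```

{"fn": "apply_moves", "kwargs": {"plan": [{"slide": [0, 0, 0], "twist": 0}, {"slide": [0, 0, 0], "twist": 0}, {"slide": [0, 0, 0], "twist": 0}, {"slide": [0, 0, 0], "twist": 0}, {"slide": [0, 0, 0], "twist": 0}, {"slide": [0, 0, 0], "twist": 0}, {"slide": [0, 0, 0], "twist": 0}, {"slide": [0, 0, 0], "twist": 0}]}}

```text
clock: 31.15
tool_pos: [0.4971, -0.3325, 0.2135]
eef_rot: [-0.097, 0.995, -0.0, 0.0]
force: [-0.3, 0.4, 0.2]
gripper_width: 0.0917
grasp_force: 0.0
```

```bash
python3 look.py pics/c7.png
```

```text
t 31.15 tcp [ 0.4971 -0.3325  0.2135] hookyaw -348.82524885027124 zaxis [ 0. -0. -1.] F [-0.3174  0.4129  0.1979] w 0.09167793555579636 q6 -2.3579236112086326
twist -0.000440675569576938 slide [-0.0001 -0.     -0.0325]
grip in bar frame [np.float64(0.027858220956760896), np.float64(4.1580268750950576e-05), np.float64(-0.03751728405717483)]
side bar 43 [ 0.1645 67.4492  3.7527] [ 4.899  94.173   6.0144]
side crook in hook frame 15 [-51.5804   0.3702  17.5437] [-45.6448   6.2686  40.2494]
top bar 36 [-0.7427 78.557   3.4911] [ 4.7903 99.8515  9.011 ]
top crook in hook frame 0 0 0
(560, 768, 3)
```

View pics/c7.png

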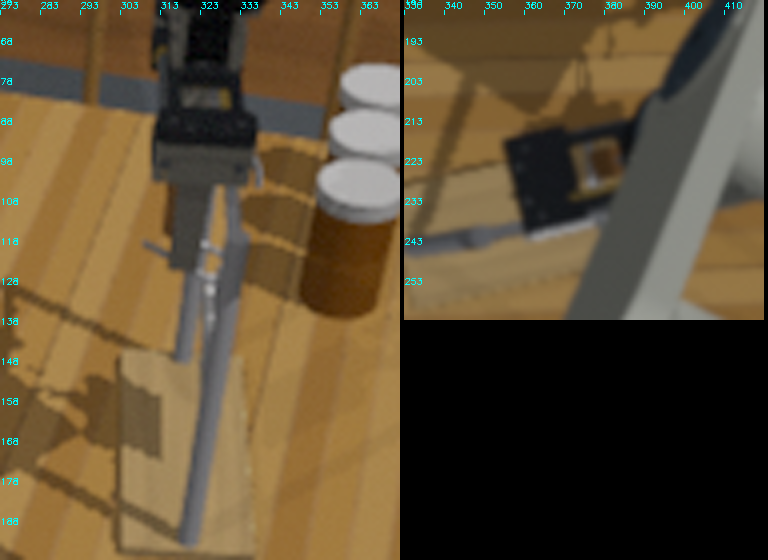

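The gripper is open and the hook hangs on the bar (crook end at about (337,97), scraper behind the near post at (324,135)). I retreat straight up.

{"fn": "apply_moves", "kwargs": {"plan": [{"slide": [0, 0, -0.003], "twist": 0}, {"slide": [0, 0, -0.006], "twist": 0}, {"slide": [0, 0, -0.01], "twist": 0}, {"slide": [0, 0, -0.015], "twist": 0}, {"slide": [0, 0, -0.02], "twist": 0}, {"slide": [0, 0, -0.02], "twist": 0}, {"slide": [0, 0, -0.02], "twist": 0}, {"slide": [0, 0, -0.02], "twist": 0}]}}

```text
clock: 32.05
tool_pos: [0.4972, -0.3326, 0.3299]
eef_rot: [-0.097, 0.995, -0.0, 0.001]
force: [-0.2, -0.2, -0.1]
gripper_width: 0.0917
grasp_force: 0.0
```

{"fn": "apply_moves", "kwargs": {"plan": [{"slide": [0, 0, -0.02], "twist": 0}, {"slide": [0, 0, -0.015], "twist": 0}, {"slide": [0, 0, -0.01], "twist": 0}, {"slide": [0, 0, 0], "twist": 0}, {"slide": [0, 0, 0], "twist": 0}, {"slide": [0, 0, 0], "twist": 0}, {"slide": [0, 0, 0], "twist": 0}, {"slide": [0, 0, 0], "twist": 0}]}}

```text
clock: 32.85
tool_pos: [0.4969, -0.3324, 0.3718]
eef_rot: [-0.097, 0.995, 0.0, -0.0]
force: [0.1, -0.5, 0.4]
gripper_width: 0.092
grasp_force: 0.0
```

{"fn": "apply_moves", "kwargs": {"plan": [{"slide": [-0.01, 0.02, 0], "twist": 0}, {"slide": [-0.01, 0.04, 0], "twist": 0}, {"slide": [-0.01, 0.04, 0], "twist": 0}, {"slide": [-0.01, 0.04, 0], "twist": 0}, {"slide": [-0.01, 0.04, 0], "twist": 0}, {"slide": [-0.01, 0.04, 0], "twist": 0}, {"slide": [-0.01, 0.03, 0], "twist": 0}, {"slide": [0, 0.01, 0], "twist": 0}]}}

```text
clock: 33.65
tool_pos: [0.5155, -0.0614, 0.3724]
eef_rot: [-0.099, 0.995, 0.0, 0.0]
force: [0.6, 0.4, -0.7]
gripper_width: 0.0917
grasp_force: 0.0
```

Run:
```python
from g import *
from crop import comp
im={};a=np.radians(YB)
def rf(c):
    i,d=viewer.camera(c); im[c]=cv2.cvtColor(i,cv2.COLOR_RGB2BGR)
    P=np.array([at_d(c,(i,j),d[j,i]) for j in range(40,300) for i in range(280,460) if d[j,i]>0])
    r=P-B; r=np.stack([r[:,0]*np.cos(a)+r[:,1]*np.sin(a),-r[:,0]*np.sin(a)+r[:,1]*np.cos(a),r[:,2]],1)*1000
    q=r[(abs(r[:,0])<60)&(abs(r[:,1])<60)&(r[:,2]>-225)]
    for lo in(-225,-180,-150,-120,-90,-60,-20,7):
        k=q[(q[:,2]>lo)&(q[:,2]<lo+25)]
        if len(k):print(c,lo,len(k),k.mean(0),k.min(0),k.max(0))
rf("side");rf("top")
for _ in range(6): rf0=viewer.camera("top")
print("later");rf("side")
print(state()["clock"],state()["tool_pos"])
comp("pics/c8.png",[(im["side"],270,60,90,140),(im["top"],310,200,100,80)],4)
```

```text
side -225 5 [  -6.4296  -30.7816 -205.7519] [  -6.7163  -41.173  -206.6439] [  -6.2165  -21.0519 -203.5629]
side -150 23 [  -0.1284    7.7657 -135.8708] [  -1.1878  -31.5944 -149.8594] [   0.6543   44.2666 -125.1953]
side -120 12 [  -1.5777    0.0545 -101.3032] [  -6.787    -8.5459 -110.9393] [  7.7922   6.0286 -95.3588]
side -90 42 [ 22.9745   2.6247 -75.5753] [ -4.0938  -0.8203 -88.2623] [ 50.6887   6.6906 -65.4597]
side -60 61 [ 27.8569   6.496  -47.6365] [ 16.9179   1.2049 -59.5762] [ 38.7761  10.5524 -35.4927]
side -20 122 [ 7.0377  0.4918 -3.3714] [-23.2756 -59.3246 -19.7641] [36.7359 59.1186  4.9658]
side 7 12 [1.5543 0.2109 8.2108] [-11.755  -37.1749   7.0296] [12.5704  7.9256 10.0184]
top -180 2 [ -12.0372   41.6283 -158.1131] [ -13.8367   40.6239 -158.5233] [ -10.2376   42.6327 -157.7029]
top -150 13 [ -10.8181   27.836  -128.021 ] [ -13.6444  -20.3643 -141.2681] [  -8.0389   43.9303 -125.2665]
top -120 8 [  -2.0928    6.7074 -102.6935] [ -10.463    -2.0573 -119.7382] [ 12.5865  21.9905 -95.2682]
top -90 31 [ 20.9406   0.4533 -76.8233] [-14.2469  -3.3369 -88.8326] [ 52.4534
[... 351 characters left out ...]
-6.6855  -36.347  -207.421 ] [  -6.1421  -21.9991 -202.2586]
side -150 26 [  -0.5439    3.7207 -134.9328] [  -4.363   -29.8874 -146.8899] [   0.3419   44.4707 -125.0053]
side -120 12 [  -1.2014    1.1985 -100.5171] [  -6.7599   -7.123  -109.8975] [  7.4865   6.4159 -95.2068]
side -90 44 [ 22.5081   2.7114 -76.2354] [ -3.8868  -3.3941 -89.8792] [ 50.6222   7.8688 -65.9811]
side -60 61 [ 28.1834   6.9735 -46.8547] [ 17.0016   0.8696 -58.8175] [ 38.8988  10.3178 -35.0963]
side -20 124 [ 7.1757  1.9257 -3.6575] [-23.7568 -57.8068 -19.9383] [37.0599 59.0934  4.9826]
side 7 12 [-0.9317 11.2774  8.2241] [-6.3842 -9.5656  7.1779] [ 4.3594 49.0979 10.0686]
34.1 [ 0.5154 -0.0649  0.3724]
(560, 768, 3)
```

View pics/c8.png

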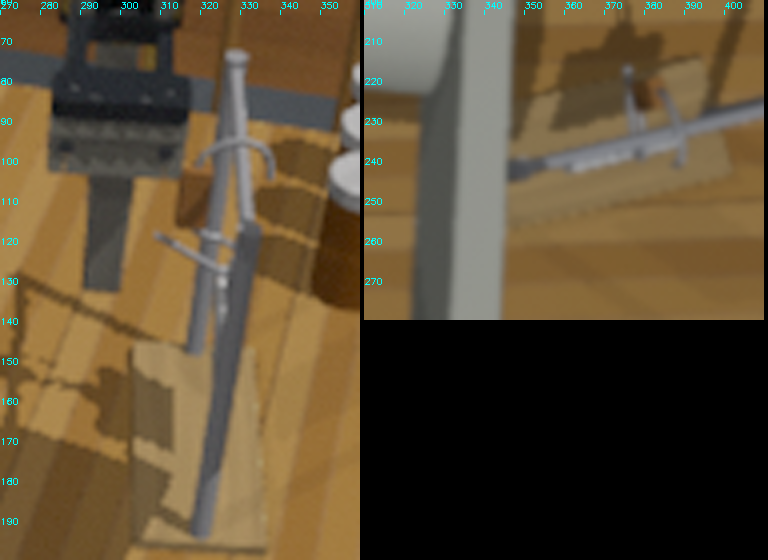

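The hook hangs by its crook on the bar (side: crook over the bar at (325,97)). The scraper is on its lower bend at (323,130), steady between two looks, and the arm is clear. One short rest, then I hand it in.

{"fn": "apply_moves", "kwargs": {"plan": [{"slide": [0, 0, 0], "twist": 0}, {"slide": [0, 0, 0], "twist": 0}, {"slide": [0, 0, 0], "twist": 0}, {"slide": [0, 0, 0], "twist": 0}, {"slide": [0, 0, 0], "twist": 0}, {"slide": [0, 0, 0], "twist": 0}, {"slide": [0, 0, 0], "twist": 0}, {"slide": [0, 0, 0], "twist": 0}]}}

```text
clock: 34.9
tool_pos: [0.5154, -0.0639, 0.3725]
eef_rot: [-0.097, 0.995, 0.0, 0.0]
force: [-0.4, -0.4, 0.0]
gripper_width: 0.0922
grasp_force: 0.0
```

```bash
python3 -c "
from rig import bot
print(bot.sign_off())"
```

```text
the job is handed in; nothing more can be done
None
```

The S-hook hangs by its crook on the bar between the posts with the scraper hanging quietly on it, and the job was handed in at about 35 s of the 72 s with the gripper open and clear; the wrist force readings during the feeling and lifting stayed under 3 N.

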